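# Clear the press bed, switch on the vacuum and lower the screen

## Robot

A 6-joint arm with a two-finger parallel gripper is mounted at the origin on the work surface. World frame = base frame: x ahead of the robot, y to its left, z up, the work surface at z = 0. Lengths are in mm, angles in rad, forces in N, time in s.
With the tool pointing down it reaches from about 400 to 925 mm from the base axis. Payload 12.5 kg.
Tool frame: the origin (TCP) lies midway between the tips of the shut fingers; the grasp point (between the pads) lies 19 mm behind it; z points along the fingers, y is the line along which they close (so a half turn about z gives the same grasp; the last joint's range is limited). The gripper opens to 95 mm and grips with 3 to 60 N. Pads are 20 mm wide; open, the fingers measure 119 mm over their backs; the gripper's body (75 mm by 180 mm) begins 59 mm behind the grasp point.
Start: joints at [-1.293, 0.491, 1.559, -0, 1.092, -0.106], TCP at [234.053, -579.539, 214.661] pointing down, gripper open.
Joint ranges: [-3.1, 3.1], [-0.84, 2.19], [0.05, 2.79], [-1.13, 4.28], [0.06, 2.93], [-2.69, 2.69]. Speed limits (rad/s): [2.22, 2.22, 2.79, 3.14, 3.14, 3.14].

## Interface

Orientations are given as [roll, pitch, yaw] about the fixed x, y, z axes, in that order (R = Rz(yaw) Ry(pitch) Rx(roll)).
In Python, from cell import state, read_camera, camera_info, env gives the robot as it stands.
- The arm moves only by the tool move_arm, never from a script. Its argument "commands" is a list of rows, each a list of 3 entries, a list of its own where there are three numbers: the shift along the world's x, y, z in cm, then the turn, a rotation vector about the world's x, y, z in degrees, then the opening, from 0 (shut) to 1 (fully open). A call has 1 to 10 rows; each row shifts and turns the commanded pose from where the row before left it; what a row does not reach is not made up. A row lasts 1/10 s, in which the tool goes at most 50 mm and 8.59 degrees, less where a joint would pass 70% of its speed; a pose out of reach is approached as far as the arm can. A call with a gripper value outside its range is refused whole. The fingers move at their own pace and stop on an object; the grip force is fixed at half the most. Time passes only in rows, so rows that do not move let the fingers close. It gives the time, the measured TCP pose, the force, the opening and the grip force at its end, in the units of the state.
- state(): the state, without advancing time (a new reading comes with each control period).
- read_camera(name): name is "side" or "top" or "wrist"; returns the picture (400x640x3 uint8, blue, green, red); there is no depth.
- camera_info(name): a dict with "K" (3x3 intrinsics, pixels), "k1" (the pictures are not rectified: a ray, as slopes to the right and down, at radius r is drawn at 1 + k1 r^2 times it, then the intrinsics apply), "cam_to_world" (4x4, takes a point from camera to world coordinates). Camera axes: x right, y down, z forward; pixel columns grow to the right and rows downward; lengths in mm; the calibration is good to about 2 mm. A picture is of the moment at which its call begins: read the wrist's pose just before it. camera_info takes no time and is no camera call; for the wrist camera it gives the pose at the moment of the call.
- env.job_done(): hands the job in; it is judged then, once.
The state is a dict: "t": time; "joints": joint angles; "qvel": joint speeds; "tau": joint torques, N m; "eef_pos": TCP position; "tcp_rot": TCP orientation; "ft_force": force on the tool from outside, world axes, zero at the start; "moment": the same for the moment, N m; "opening": opening from 0.0 (shut) to 1.0 (fully open); "grip_force": force on a finger pad.
Only numpy, scipy, OpenCV 4.12 (cv2) and the standard library are available. Lean on these libraries where they do the work, as an engineer would, in place of code of your own. Each camera call takes 0.05 s, during which the arm holds its last target. There are 200 camera calls.

## Task

Get the tabletop screen press ready to print: somebody left a jar of ink on its bed, so put that jar upright in the free space of the steel ink tray beside the other two jars, leaving those standing where they are. Then switch on the vacuum that holds the card, by pushing the selector knob in and turning it clockwise one position, to the middle mark and not past it, where it must spring back out. Only after that lower the screen gently until it is fully down. Do not tip the jar over.

Things in the scene. Friction and masses are not known exactly. Their poses are not given: they have to be found in the camera images.
- press: Tabletop screen press, fixed on the table; origin under it, at table level. Its grey chamber spans x -170 to 170, y -185 to 90 mm; the flat top, the bed, is 45 mm high. Screen hinge along the -y side, handle side +y. A grey console, also 45 mm high, spans x -170 to -70, y 90 to 195 mm and carries the selector knob. Under the lowered handle is only the table.
- screen (a joint): Angle of the screen frame: 0 fully down (level, on its stop just over the bed), 1.57 straight up. It starts raised at 1.35 to 1.52. A friction hinge holds it wherever it is left; the handle needs about 1 to 4 N on the way down.
- screen_hinge (a point): Middle of the screen's hinge axis, at x 0, y -135 mm of the press, 62 mm above the table. The axis runs along the press's x (and this point's x).
- screen_handle (a point): Centre of the screen's black round handle bar, 14 mm thick, 120 mm long, parallel to the hinge, on struts 55 mm either side. It is 257 mm from the hinge axis: at angle q, 257 cos q towards the press's +y and 257 sin q above the hinge. The frame (280 x 200 mm, 20 mm thick, mesh across it) ends 30 mm short of the bar, so a finger fits between. Its x lies along the bar, y away from the hinge.
- selector (a joint): Turn of the selector knob, growing clockwise seen from above. Three positions: 0 (start, vacuum off), 1.047 (middle mark, vacuum on), 2.094 (blow off). Locked in its notch unless the knob is pushed in.
- selector_push (a joint): How far the selector knob is pushed down, in m: 0 out, 0.007 fully in. A spring resists with 4 N at the start and 10 N when fully in. The knob is free to turn only when pushed in more than 0.005, and springs back out only in a position (it centres itself from within about 0.06 rad).
- selector_grip (a point): Centre of the selector's black bar grip, 46 mm long, 13 wide, 25 high, on a round skirt of 52 mm diameter whose top is 12.5 mm below this point; 72.5 mm above the table when out. The knob's axis is vertical through it. Its x runs along the bar to the white-marked pointing end; it turns with the knob. In the press frame the pointer is at yaw +60 deg in position 0 and along +x at the middle mark.
- jar_mid (a point): Centre of the closed ink jar left on the press bed: grey with a white lid, upright, 56 mm diameter, 70 mm high, so this point is 35 mm above its underside. About 0.15 to 0.3 kg.
- tray: Square steel ink tray on the table, fixed, 180 x 180 mm outside, walls 4 mm thick and 18 mm high, floor 4 mm above the table. Origin under its centre. The other two jars stand in its +x half; its -x half is free (middle of the free half at x = -45, y = 0 mm).
- jar_tall_mid (a point): Centre of the tall ink jar standing in the tray, 62 mm diameter, 95 mm high. Leave it.
- jar_small_mid (a point): Centre of the small ink jar standing in the tray, 46 mm diameter, 52 mm high. Leave it.
Things that resemble listed ones, but are neither listed nor needed, are in the scene too. What is shaped like the part that bears jar_mid but blue is not meant.

How it is judged:
By the outcome, as a careful person would: the job done as asked, in the order asked, and still so for the second after the job is handed in, with the robot touching nothing.
It also fails if it takes over 72 s, if anything falls off the work surface, if the arm or the gripper's body presses on something with over 40 N, if the wrist force passes 120 N, or if a joint passes its speed limit or range.

## Working session

There is one attempt and no reset: what is moved stays moved. The work goes in short steps, Python scripts to look and compute and a tool call to move; the robot and the scene stay as the last step left them, time stands still between calls to the robot, and variables do not carry over. Pictures are saved under pics/ and viewed, at most 10 in all, crops included, and the job is handed in when it is done.

Besides the shell and the picture viewer there is one more tool, called after ">>>" in YAML: its name, and indented under it one key for each argument. move_arm: Moves the arm, as the interface text tells. Its arguments: {"type":"object","properties":{"commands":{"type":"array"}},"required":["commands"]}

```bash
mkdir -p pics; cat > h.py <<'E'
import numpy as np, cv2
from cell import state, read_camera, camera_info, env
def proj(name,P,ci=None):
    ci=ci or camera_info(name); M=np.linalg.inv(np.array(ci["cam_to_world"])); p=M[:3,:3]@np.array(P,float)+M[:3,3]
    s=p[:2]/p[2]; s=s*(1+ci["k1"]*(s@s)); K=np.array(ci["K"]); return K[:2,:2]@s+K[:2,2]
def ray(name,uv,ci=None):
    ci=ci or camera_info(name); K=np.array(ci["K"]); d=np.linalg.inv(K)@[uv[0],uv[1],1]; d=d[:2]; s=d.copy()
    for _ in range(30): s=d/(1+ci["k1"]*(s@s))
    T=np.array(ci["cam_to_world"]); return T[:3,3],T[:3,:3]@np.array([s[0],s[1],1])
def onz(name,uv,z,ci=None):
    o,d=ray(name,uv,ci); return o+d*(z-o[2])/d[2]
E
python3 - <<'E'
from h import *
for n in("top","side"):
    cv2.imwrite(f"pics/{n}0.png",read_camera(n)); c=camera_info(n); print(n,np.round(np.array(c["cam_to_world"]),2).tolist(),c["k1"],c["K"])
s=state();print(s["t"],s["ft_force"])
E
```

```text
top [[0.02, -0.99, 0.11, 412.29], [-1.0, -0.03, -0.03, 81.36], [0.03, -0.11, -0.99, 1008.26], [0.0, 0.0, 0.0, 1.0]] -0.07366957828289854 [[445.42126045   0.         322.78907251]
 [  0.         445.42126045 199.45522155]
 [  0.           0.           1.        ]]
side [[-0.92, -0.26, 0.31, 197.44], [-0.4, 0.58, -0.71, 800.93], [0.01, -0.78, -0.63, 727.86], [0.0, 0.0, 0.0, 1.0]] -0.042831858830923136 [[392.96555312   0.         320.84901704]
 [  0.         392.96555312 204.35741212]
 [  0.           0.           1.        ]]
0.1 [-0.20959067  0.19559028 -0.86930577]
```

View pics/top0.png

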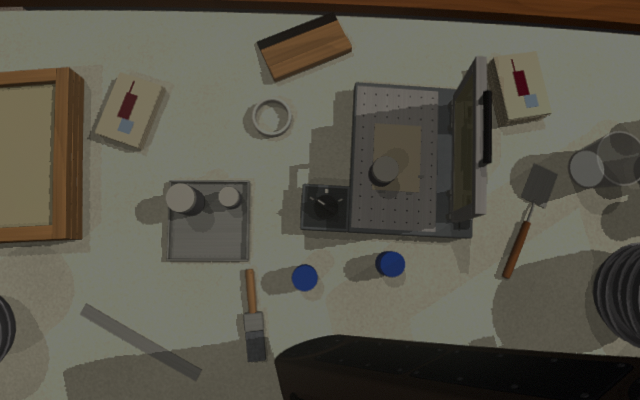

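View pics/side0.png

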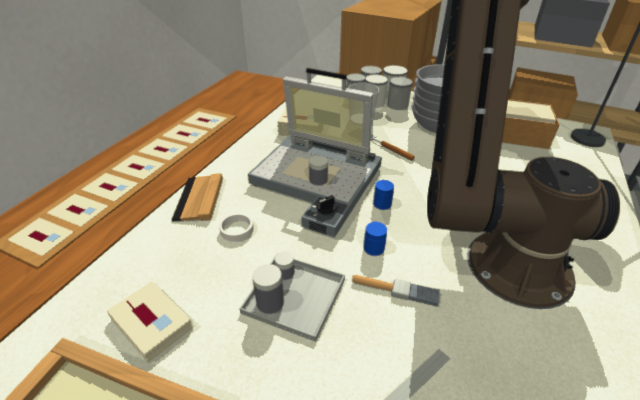

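The top view shows the press (bed about 350–470, 85–238), the console with the knob at (326,203), the jar to move at (385,170) and the tray at (207,222) with its jars on the upper side (world +x). The screen is raised on the right, with the handle at (487,130). Two blue decoy jars sit in front of the press. I'll enlarge the key areas next.

```bash
python3 - <<'E'
from h import *
im=cv2.imread("pics/top0.png")
a=cv2.resize(im[75:245,290:500],None,fx=3.6,fy=3.5,interpolation=cv2.INTER_CUBIC)
a=cv2.convertScaleAbs(a,alpha=1.6,beta=20)
cv2.imwrite("pics/c1.png",a);print(a.shape)
b=cv2.resize(im[170:270,155:260],None,fx=5,fy=5,interpolation=cv2.INTER_CUBIC)
cv2.imwrite("pics/c2.png",cv2.convertScaleAbs(b,alpha=1.6,beta=20))
E
```

```text
(595, 756, 3)
```

View pics/c1.png

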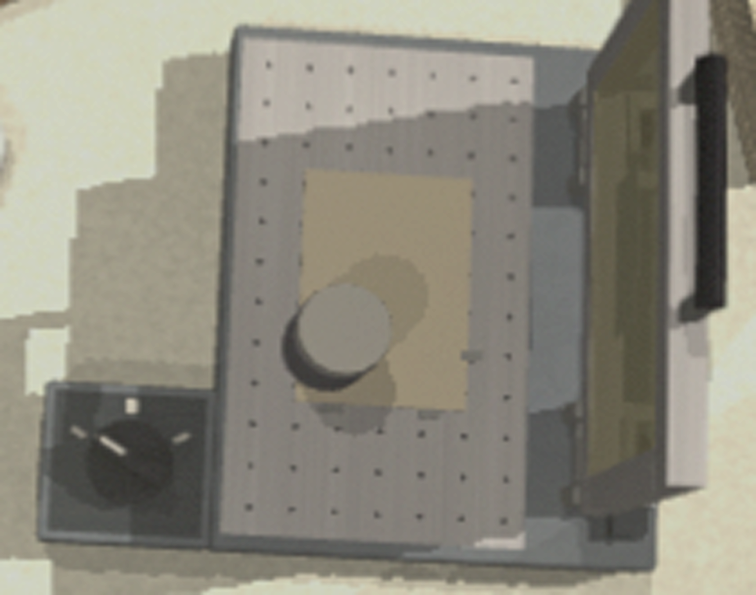

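View pics/c2.png

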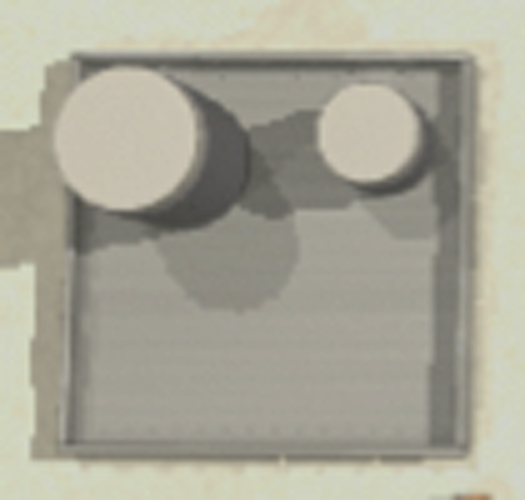

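The crops show the press corners, the lid centre at crop (345,331), the knob axis near (130,460) with its pointer up-left, and the tray rim corners. I'll fit these next.

```bash
cat > fit.py <<'E'
from h import *
def fit(A,B):
    A=np.array(A,float);B=np.array(B)[:,:2];a=A-A.mean(0);b=B-B.mean(0)
    th=np.arctan2((a[:,0]*b[:,1]-a[:,1]*b[:,0]).sum(),(a*b).sum()); R=np.array([[np.cos(th),-np.sin(th)],[np.sin(th),np.cos(th)]])
    t=B.mean(0)-R@A.mean(0); return th,R,t,B-(A@R.T+t)
E
python3 - <<'E'
from fit import *
f1=lambda u,v:((u+.5)/3.6+290-.5,(v+.5)/3.5+75-.5)
f2=lambda u,v:((u+.5)/5+155-.5,(v+.5)/5+170-.5)
c=camera_info("top")
px=[(237,30),(38,541),(46,384),(213,548),(655,568)]
th,R,t,r=fit([(170,90),(-170,195),(-70,195),(-170,90),(-170,-185)],[onz("top",f1(*p),45,c) for p in px])
print("press",np.degrees(th),t,r.round(1).tolist())
print("jar",onz("top",f1(345,331),115,c)); 
L,Rr=onz("top",f1(298,331),115,c),onz("top",f1(392,331),115,c);print("diam",np.linalg.norm(L-Rr))
k=onz("top",f1(130,460),60,c);print("knob",k,R.T@(k[:2]-t))
for p in[(78,430),(131,405),(181,438)]: print("mark",R.T@(onz("top",f1(*p),45,c)[:2]-t))
for p in[(92,430),(126,455)]: print("ptr",R.T@(onz("top",f1(*p),85,c)[:2]-t))
h=[onz("top",f1(*p),318,c) for p in[(711,57),(711,307)]];print("handle",h,[R.T@(q[:2]-t) for q in h])
th2,R2,t2,r2=fit([(90,90),(90,-90),(-90,-90),(-90,90)],[onz("top",f2(*p),18,c) for p in[(73,55),(470,58),(467,455),(62,455)]])
print("tray",np.degrees(th2),t2,r2.round(1).tolist(),"free",R2@[-45,0]+t2)
for p,z in[((127,139),99),((370,133),56)]:
    q=onz("top",f2(*p),z,c);print("tj",q,R2.T@(q[:2]-t2))
E
```

```text
press -1.4090998530526493 [ 621.4131976  -100.14486077] [[-3.7, -1.9], [0.8, -0.3], [-1.2, 0.2], [1.8, -0.6], [2.3, 2.7]]
jar [580.96983241 -73.39217234 115.        ]
diam 53.95848524047881
knob [507.2885751   45.18059428  60.        ] [-117.66380226  142.47507496]
mark [-99.05327117 174.26764949]
mark [-81.67736778 142.98308593]
mark [-100.78467072  111.72051058]
ptr [-103.3800283   166.24790463]
ptr [-117.32203708  145.82563252]
handle [array([ 679.64724254, -207.31720927,  318.        ]), array([ 559.32074279, -203.92063913,  318.        ])] [array([  60.85190495, -105.70790859]), array([ -59.52173258, -105.27130886])]
tray 1.6614441895843306 [472.33438315 304.08080043] [[-0.5, -0.4], [-2.2, 1.2], [1.3, 0.3], [1.4, -1.1]] free [427.35330129 302.77608808]
tj [512.95068035 345.98631982  99.        ] [41.81421418 40.7102892 ]
tj [523.21458373 254.11981027  56.        ] [ 49.41026104 -51.41518699]
```

```bash
python3 - <<'E'
from h import *
from scipy.spatial.transform import Rotation as Ro
s=state();print(s["tcp_rot"],s["eef_pos"],s["opening"],s["t"])
r=np.array(s["tcp_rot"]).ravel()
M=Ro.from_euler("xyz",r).as_matrix() if r.size==3 else r.reshape(3,3)
print(M.round(3)); c=camera_info("wrist"); T=np.array(c["cam_to_world"]);print(T.round(2),c["K"])
E
```

```text
[-3.14058536e+00 -1.14094933e-04  3.83795227e-01] [ 233.99170703 -579.31219238  214.11724936] 1.0000445792086847 0.1
[[ 0.927  0.374 -0.   ]
 [ 0.374 -0.927  0.001]
 [ 0.    -0.001 -1.   ]]
[[ 3.7000e-01 -8.9000e-01 -2.5000e-01  3.0721e+02]
 [-9.3000e-01 -3.6000e-01 -1.0000e-01 -5.4935e+02]
 [-0.0000e+00  2.7000e-01 -9.6000e-01  3.8496e+02]
 [ 0.0000e+00  0.0000e+00  0.0000e+00  1.0000e+00]] [[333.9160259    0.         322.00765696]
 [  0.         333.9160259  202.12440136]
 [  0.           0.           1.        ]]
```

>>> move_arm:
  commands:
    - [[1.65, 4.48, 0], [0, 0, 0], 1]
    - [[1.65, 4.48, 0], [0, 0, 0], 1]
    - [[1.65, 4.48, 0], [0, 0, 0], 1]
    - [[1.65, 4.48, 0], [0, 0, 0], 1]
    - [[1.2, 4, 0], [0, 0, 0], 1]
    - [[1.2, 4, 0], [0, 0, 0], 1]
    - [[1.2, 4, 0], [0, 0, 0], 1]
    - [[1.2, 4, 0], [0, 0, 0], 1]
    - [[1.2, 4, 0], [0, 0, 0], 1]

```text
t: 1.0
eef_pos: [360.1, -198.7, 214.6]
tcp_rot: [3.142, 0.0, 0.384]
ft_force: [1.1, -0.3, -0.9]
opening: 0.998
grip_force: 0.0
```

>>> move_arm:
  commands:
    - [[0.7, 4.2, 0], [0, 0, -7.3], 1]
    - [[0.7, 4.2, 0], [0, 0, -7.3], 1]
    - [[0.7, 4.2, 0], [0, 0, -7.3], 1]
    - [[4, 0, 0], [0, 0, 0], 1]
    - [[4, 0, 0], [0, 0, 0], 1]
    - [[4, 0, 0], [0, 0, 0], 1]
    - [[4, 0, 0], [0, 0, 0], 1]
    - [[0, 0, 0], [0, 0, 0], 1]

```text
t: 1.8
eef_pos: [543.9, -79.3, 213.8]
tcp_rot: [3.141, -0.001, 0.018]
ft_force: [-0.7, -0.1, -0.4]
opening: 1.0
grip_force: 0.0
```

```bash
python3 - <<'E'
from h import *
s=state();print(s["eef_pos"],s["tcp_rot"],s["t"])
c=camera_info("wrist");im=read_camera("wrist");cv2.imwrite("pics/w1.png",im)
print("pred lid",proj("wrist",[581,-73.4,115],c),"handle",proj("wrist",[620,-205.6,317],c),"knob",proj("wrist",[507,45,85],c))
E
```

```text
[543.92076089 -79.28744284 213.77640396] [ 3.14145619e+00 -6.71730206e-04  1.75097130e-02] 1.8
pred lid [316.55795595 160.35730094] handle [836.91654823 146.58989759] knob [193.28142335 230.21747979]
```

View pics/w1.png

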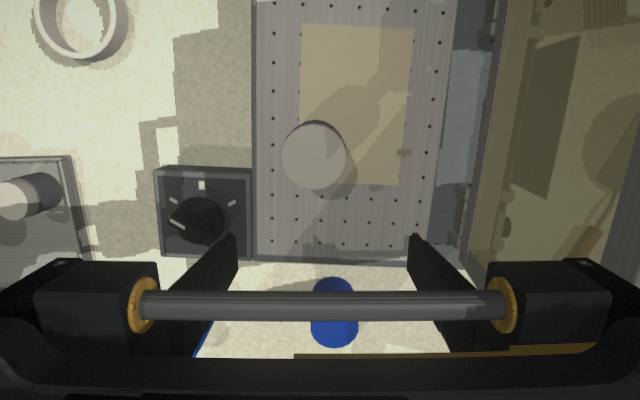

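The wrist view shows the lid at (314,156), 2–4 px from the prediction, so the jar is at about (582.5,-72). The knob is at (196,220), as expected. I'll descend on the jar now.

>>> move_arm:
  commands:
    - [[3.85, 0.7, 0], [0, 0, -1], 1]
    - [[0, 0, -4.5], [0, 0, 0], 1]
    - [[0, 0, -4.5], [0, 0, 0], 1]
    - [[0, 0, -3.3], [0, 0, 0], 1]
    - [[0, 0, -2.0], [0, 0, 0], 1]
    - [[0, 0, 0], [0, 0, 0], 0.4]
    - [[0, 0, 0], [0, 0, 0], 0.4]
    - [[0, 0, 0], [0, 0, 0], 0.4]
    - [[0, 0, 0], [0, 0, 0], 0.4]

```text
t: 2.75
eef_pos: [579.4, -72.5, 73.1]
tcp_rot: [3.141, -0.002, -0.001]
ft_force: [0.5, -0.0, -1.1]
opening: 0.719
grip_force: 0.0
```

>>> move_arm:
  commands:
    - [[0, 0, 0], [0, 0, 0], 0.4]
    - [[0, 0, 0], [0, 0, 0], 0.4]
    - [[0, 0, 0], [0, 0, 0], 0.4]

```text
t: 3.05
eef_pos: [579.2, -72.3, 72.4]
tcp_rot: [3.141, -0.001, -0.001]
ft_force: [-1.5, 0.5, 6.8]
opening: 0.583
grip_force: 30.0
```

>>> move_arm:
  commands:
    - [[0, 0, 1], [0, 0, 0], 0.4]
    - [[0, 0, 3], [0, 0, 0], 0.4]
    - [[0, 0, 4], [0, 0, 0], 0.4]
    - [[-0.8, 2, 1], [0, 0, 0], 0.4]
    - [[-1.4, 3.6, 0], [0, 0, 0], 0.4]
    - [[-1.6, 4, 0], [0, 0, 0], 0.4]
    - [[-1.6, 4, 0], [0, 0, 0], 0.4]
    - [[-1.6, 4, 0], [0, 0, 0], 0.4]
    - [[-1.6, 4, 0], [0, 0, 0], 0.4]
    - [[-1.6, 4, 0], [0, 0, 0], 0.4]

```text
t: 4.05
eef_pos: [476.0, 185.1, 162.2]
tcp_rot: [3.141, -0.0, -0.001]
ft_force: [0.8, -0.1, -3.0]
opening: 0.583
grip_force: 30.0
```

>>> move_arm:
  commands:
    - [[-1.6, 4, 0], [0, 0, 0], 0.4]
    - [[-1.6, 4, 0], [0, 0, 0], 0.4]
    - [[-1.2, 2.8, 0], [0, 0, 0], 0.4]
    - [[-0.4, 1.0, 0], [0, 0, 0], 0.4]
    - [[0, 0, 0], [0, 0, 0], 0.4]
    - [[0, 0, 0], [0, 0, 0], 0.4]

```text
t: 4.65
eef_pos: [429.3, 301.0, 161.8]
tcp_rot: [3.141, 0.0, -0.001]
ft_force: [1.2, -0.2, -2.0]
opening: 0.584
grip_force: 30.0
```

```bash
python3 - <<'E'
from h import *
s=state();print(s["eef_pos"],s["ft_force"],s["joints"])
im=np.hstack([cv2.resize(read_camera("wrist"),(480,300)),cv2.resize(read_camera("side")[150:400,200:500],(320,300))]);cv2.imwrite("pics/w2.png",im)
E
```

```text
[429.25958405 300.9598026  161.75540959] [ 1.16320606 -0.24755989 -2.04751214] [ 4.85607598e-01  4.14279515e-01  1.86528385e+00 -4.30220201e-04
  8.62260070e-01  2.05754404e+00]
```

View pics/w2.png

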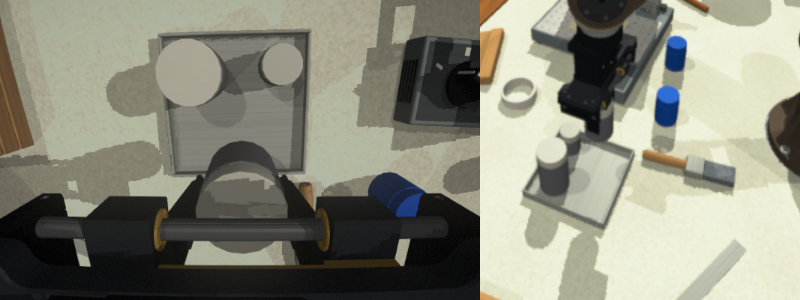

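The jar is held upright over the free half of the tray. Now I'll lower it.

>>> move_arm:
  commands:
    - [[-0.3, 0.1, -3], [0, 0, 0], 0.4]
    - [[0, 0, -4], [0, 0, 0], 0.4]
    - [[0, 0, -3], [0, 0, 0], 0.4]
    - [[0, 0, -1.5], [0, 0, 0], 0.4]
    - [[0, 0, -0.7], [0, 0, 0], 0.4]
    - [[0, 0, -0.3], [0, 0, 0], 0.4]
    - [[0, 0, 0], [0, 0, 0], 0.4]
    - [[0, 0, 0], [0, 0, 0], 0.4]

```text
t: 5.55
eef_pos: [426.5, 302.7, 37.5]
tcp_rot: [-3.141, -0.001, -0.001]
ft_force: [-0.0, 0.8, -2.0]
opening: 0.582
grip_force: 30.0
```

>>> move_arm:
  commands:
    - [[0, 0, -0.2], [0, 0, 0], 0.4]
    - [[0, 0, -0.2], [0, 0, 0], 0.4]
    - [[0, 0, -0.1], [0, 0, 0], 0.4]
    - [[0, 0, -0.1], [0, 0, 0], 0.4]
    - [[0, 0, 0], [0, 0, 0], 0.4]

```text
t: 6.05
eef_pos: [426.0, 302.7, 31.4]
tcp_rot: [-3.141, -0.0, -0.001]
ft_force: [-2.4, -2.2, 10.0]
opening: 0.579
grip_force: 30.0
```

>>> move_arm:
  commands:
    - [[0, 0, 0], [0, 0, 0], 1]
    - [[0, 0, 0], [0, 0, 0], 1]
    - [[0, 0, 0], [0, 0, 0], 1]
    - [[0, 0, 0], [0, 0, 0], 1]
    - [[0, 0, 0], [0, 0, 0], 1]
    - [[0, 0, 1], [0, 0, 0], 1]
    - [[0, 0, 4], [0, 0, 0], 1]
    - [[0, 0, 5], [0, 0, 0], 1]
    - [[0, 0, 4], [0, 0, 0], 1]

```text
t: 6.95
eef_pos: [426.0, 302.7, 173.7]
tcp_rot: [-3.141, -0.001, -0.001]
ft_force: [0.4, 1.5, -0.3]
opening: 0.996
grip_force: 0.0
```

>>> move_arm:
  commands:
    - [[1, -3.2, 0], [0, 0, 7.4], 1]
    - [[1, -3.2, 0], [0, 0, 7.4], 1]
    - [[1, -3.2, 0], [0, 0, 7.4], 1]
    - [[1, -3.2, 0], [0, 0, 7.4], 1]
    - [[1, -3.2, 0], [0, 0, 7.4], 1]
    - [[1, -3.2, 0], [0, 0, 7.4], 1]
    - [[1, -3.2, 0], [0, 0, 7.4], 1]
    - [[0.8, -3.2, 0], [0, 0, 6.8], 1]
    - [[0, 0, 0], [0, 0, 0], 1]
    - [[0, 0, 0], [0, 0, 0], 1]

```text
t: 7.95
eef_pos: [503.9, 46.3, 171.1]
tcp_rot: [3.141, -0.0, 1.019]
ft_force: [0.2, 0.4, -0.3]
opening: 1.002
grip_force: 0.0
```

```bash
python3 - <<'E'
from h import *
s=state();print(s["eef_pos"],s["tcp_rot"],s["t"])
c=camera_info("wrist");im=read_camera("wrist");cv2.imwrite("pics/w3.png",im)
t=read_camera("top");cv2.imwrite("pics/top3.png",t)
print("pred",proj("wrist",[506,45.3,85],c))
q=cv2.convertScaleAbs(cv2.resize(t[170:270,155:260],(420,400),interpolation=cv2.INTER_CUBIC),alpha=1.6)
cv2.imwrite("pics/v3.png",np.hstack([cv2.convertScaleAbs(im[:,:380] if 0 else cv2.resize(im,(380,400)),alpha=1.3),q]))
E
```

```text
[503.88703858  46.30214096 171.12087046] [ 3.14141978e+00 -2.10493134e-04  1.01862574e+00] 7.95
pred [324.05482064 208.48242827]
```

View pics/v3.png

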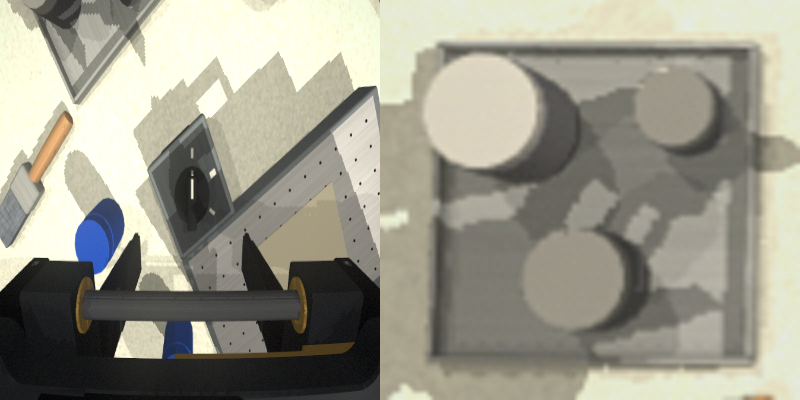

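The jar stands in the free half, and the other two are in place. The knob bar appears vertical in the wrist view at (323, about 195), so the yaw matches. I'll enlarge the knob to centre on it.

```bash
python3 - <<'E'
from h import *
im=cv2.imread("pics/w3.png")[130:260,260:390]
cv2.imwrite("pics/k3.png",cv2.convertScaleAbs(cv2.resize(im,None,fx=4,fy=4,interpolation=cv2.INTER_CUBIC),alpha=3.,beta=0))
E
```

```text
(no output)
```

View pics/k3.png

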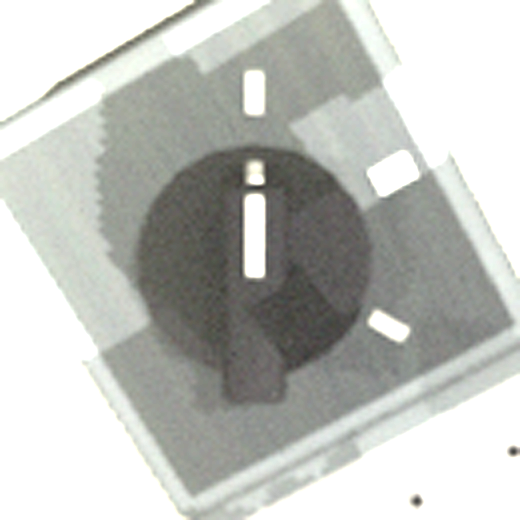

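The skirt circle centre is at crop (254,263), which is full-image (323.4,195.6). The bar is aligned with the image column.

```bash
python3 - <<'E'
from h import *
c=camera_info("wrist")
for uv,z in[((323.4,195.7),60),((323.5,130+183/4),85)]: print(onz("wrist",uv,z,c))
a,b=onz("wrist",(260+138/4,195.7),60,c),onz("wrist",(260+370/4,195.7),60,c);print(np.linalg.norm(a-b))
a,b=onz("wrist",(323.5,130+195/4),85,c),onz("wrist",(323.5,130+277/4),85,c);print("bar line yaw",np.degrees(np.arctan2(*(a-b)[1::-1])))
print(state()["eef_pos"])
E
```

```text
[507.56294689  49.97848798  60.        ]
[519.40902757  69.45925458  85.        ]
50.663836943700296
bar line yaw 58.55315277552388
[503.68458768  47.37225168 170.9714438 ]
```

>>> move_arm:
  commands:
    - [[0.35, 0.1, -3], [0, 0, 0.2], 1]
    - [[0, 0, -4], [0, 0, 0], 0.4]
    - [[0, 0, -2.5], [0, 0, 0], 0.4]
    - [[0, 0, -0.8], [0, 0, 0], 0.4]
    - [[0, 0, 0], [0, 0, 0], 0.3]
    - [[0, 0, 0], [0, 0, 0], 0.22]
    - [[0, 0, 0], [0, 0, 0], 0.22]
    - [[0, 0, 0], [0, 0, 0], 0.22]
    - [[0, 0, 0], [0, 0, 0], 0.22]

```text
t: 8.95
eef_pos: [507.7, 47.7, 68.4]
tcp_rot: [3.14, -0.001, 1.025]
ft_force: [0.7, 0.4, -0.2]
opening: 0.383
grip_force: 0.0
```

>>> move_arm:
  commands:
    - [[0, 0, 0], [0, 0, 0], 0.1]
    - [[0, 0, 0], [0, 0, 0], 0.1]
    - [[0, 0, 0], [0, 0, 0], 0.1]
    - [[0, 0, 0], [0, 0, 0], 0.1]

```text
t: 9.35
eef_pos: [506.6, 48.1, 67.6]
tcp_rot: [-3.14, 0.001, 1.025]
ft_force: [-3.8, 2.8, 4.0]
opening: 0.134
grip_force: 30.0
```

```bash
python3 - <<'E'
from h import *
s=state();print(s["eef_pos"],s["ft_force"],s["moment"],s["opening"],s["grip_force"],s["t"])
E
```

```text
[506.58101255  48.07316301  67.58308563] [-3.82516092  2.78755787  4.0400004 ] [ 0.67672795  0.53586469 -0.04791992] 0.13427813607822064 29.984334111213684 9.35
```

>>> move_arm:
  commands:
    - [[-0.1, 0.06, -0.2], [0, 0, 0], 0.1]
    - [[0, 0, -0.2], [0, 0, 0], 0.1]
    - [[0, 0, -0.2], [0, 0, 0], 0.1]
    - [[0, 0, -0.2], [0, 0, 0], 0.1]
    - [[0, 0, 0], [0, 0, 0], 0.1]

```text
t: 9.85
eef_pos: [506.6, 48.3, 60.6]
tcp_rot: [3.141, -0.0, 1.025]
ft_force: [-3.3, 0.3, 18.1]
opening: 0.134
grip_force: 30.0
```

>>> move_arm:
  commands:
    - [[0, 0, 0], [0, 0, -4], 0.1]
    - [[0, 0, 0], [0, 0, -6], 0.1]
    - [[0, 0, 0], [0, 0, -6], 0.1]
    - [[0, 0, 0], [0, 0, -6], 0.1]
    - [[0, 0, 0], [0, 0, -6], 0.1]
    - [[0, 0, 0], [0, 0, 0], 0.1]

```text
t: 10.45
eef_pos: [506.7, 48.1, 60.6]
tcp_rot: [3.141, -0.001, 0.533]
ft_force: [-4.2, -1.5, 18.3]
opening: 0.13
grip_force: 30.0
```

```bash
python3 - <<'E'
from h import *
s=state();print(s["eef_pos"],s["ft_force"],s["moment"],s["tcp_rot"],s["t"])
E
```

```text
[506.70254966  48.101085    60.60832334] [-4.22901547 -1.51193313 18.25530446] [-0.27741505  0.85366    -0.02479854] [ 3.14071291e+00 -7.66941753e-04  5.33165562e-01] 10.45
```

>>> move_arm:
  commands:
    - [[0, 0, 0], [0, 0, -7], 0.1]
    - [[0, 0, 0], [0, 0, -7], 0.1]
    - [[0, 0, 0], [0, 0, -7], 0.1]
    - [[0, 0, 0], [0, 0, -6], 0.1]
    - [[0, 0, 0], [0, 0, -5], 0.1]
    - [[0, 0, 0], [0, 0, 0], 0.1]
    - [[0, 0, 0], [0, 0, 0], 0.1]

```text
t: 11.15
eef_pos: [506.7, 47.9, 60.6]
tcp_rot: [3.141, -0.001, -0.022]
ft_force: [-4.1, -3.8, 18.0]
opening: 0.135
grip_force: 30.0
```

```bash
python3 - <<'E'
from h import *
s=state();print(s["eef_pos"],s["ft_force"],s["moment"],s["tcp_rot"],s["t"],s["opening"])
c=camera_info("wrist");print(proj("wrist",s["eef_pos"],c));cv2.imwrite("pics/w4.png",cv2.convertScaleAbs(read_camera("wrist"),alpha=2))
E
```

```text
[506.72059651  47.90671606  60.61548707] [-4.09730686 -3.83529941 17.98322782] [-0.66175037  0.88741044 -0.04493798] [ 3.14100443e+00 -1.11549277e-03 -2.17745852e-02] 11.15 0.13511421742999505
[323.66802181 253.96312433]
```

View pics/w4.png

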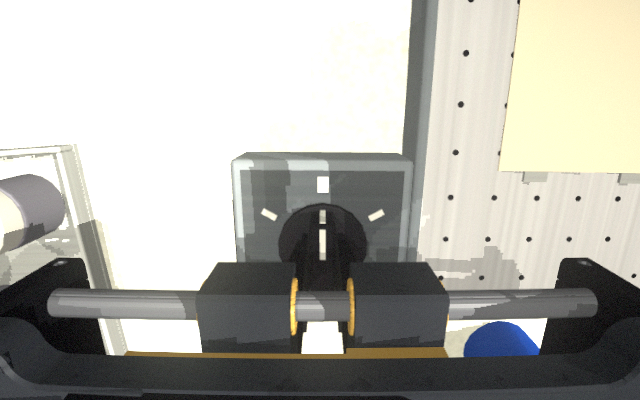

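The pointer lines up with the middle mark (both in column 323). I'll let the knob come back out while still gripped, then release.

>>> move_arm:
  commands:
    - [[0, 0, 0.3], [0, 0, 0], 0.1]
    - [[0, 0, 0.3], [0, 0, 0], 0.1]
    - [[0, 0, 0.2], [0, 0, 0], 0.1]
    - [[0, 0, 0], [0, 0, 0], 0.1]
    - [[0, 0, 0], [0, 0, 0], 0.1]

```text
t: 11.7
eef_pos: [506.6, 48.0, 67.6]
tcp_rot: [3.141, -0.0, -0.022]
ft_force: [-1.5, -5.7, 2.9]
opening: 0.132
grip_force: 30.0
```

>>> move_arm:
  commands:
    - [[0, 0, 0], [0, 0, 0], 0.3]
    - [[0, 0, 0], [0, 0, 0], 0.5]
    - [[0, 0, 0], [0, 0, 0], 0.5]
    - [[0, 0, 0], [0, 0, 0], 0.5]
    - [[0, 0, 2], [0, 0, 0], 0.5]
    - [[0, 0, 4], [0, 0, 0], 0.5]
    - [[0, 0, 4], [0, 0, 0], 0.5]
    - [[-0.4, 0, 0], [0, 0, 0], 0.5]
    - [[0, 0, 0], [0, 0, 0], 0.5]

```text
t: 12.6
eef_pos: [502.2, 48.4, 168.1]
tcp_rot: [3.142, -0.001, -0.022]
ft_force: [-0.5, -0.2, -0.1]
opening: 0.503
grip_force: 0.0
```

```bash
python3 - <<'E'
from h import *
c=camera_info("wrist");im=read_camera("wrist");s=state();print(s["eef_pos"],s["t"])
u=proj("wrist",[507,48,60],c).astype(int);print(u)
k=cv2.convertScaleAbs(cv2.resize(im[u[1]-65:u[1]+65,u[0]-65:u[0]+65],(520,520),interpolation=cv2.INTER_CUBIC),alpha=3)
cv2.imwrite("pics/k5.png",k)
E
```

```text
[502.01513239  48.36494775 167.22533591] 12.65
[323 195]
```

View pics/k5.png

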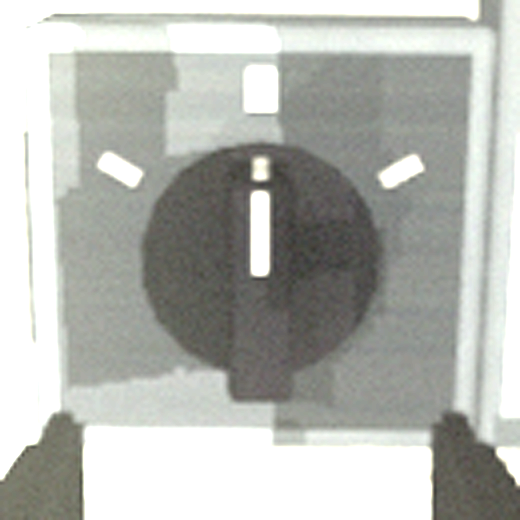

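The knob is out at the middle mark, with the pointer at crop column 260 and the square mark at 261. Next is the screen handle: straddle the bar from above with a vertical tool, grip it and follow the arc.

>>> move_arm:
  commands:
    - [[0, 0, 4.6], [0, 0, 0], 0.5]
    - [[0, 0, 4.6], [0, 0, 0], 0.5]
    - [[0, 0, 4.6], [0, 0, 0], 0.5]
    - [[0, 0, 4.6], [0, 0, 0], 0.5]
    - [[1.9, -4, 0], [0, 0, 0], 0.5]
    - [[1.9, -4, 0], [0, 0, 0], 0.5]
    - [[1.9, -4, 0], [0, 0, 0], 0.5]
    - [[1.9, -4, 0], [0, 0, 0], 0.5]
    - [[1.9, -4, 0], [0, 0, 0], 0.5]
    - [[0, 0, 0], [0, 0, 0], 0.5]

```text
t: 13.65
eef_pos: [598.8, -156.0, 348.2]
tcp_rot: [-3.141, 0.004, -0.025]
ft_force: [-0.2, 0.5, -0.4]
opening: 0.497
grip_force: 0.0
```

>>> move_arm:
  commands:
    - [[1.0, -2.5, 0], [0, 0, 0], 0.5]
    - [[1.0, -2.4, 0], [0, 0, 0], 0.5]
    - [[0, 0, -1.5], [0, 0, 0], 0.5]
    - [[0, 0, -1.5], [0, 0, 0], 0.5]
    - [[0, 0, -1.2], [0, 0, 0], 0.5]
    - [[0, 0, 0], [0, 0, 0], 0.5]

```text
t: 14.25
eef_pos: [617.0, -200.1, 306.9]
tcp_rot: [-3.14, 0.004, -0.021]
ft_force: [1.2, 0.8, -0.2]
opening: 0.502
grip_force: 0.0
```

>>> move_arm:
  commands:
    - [[0, -0.5, 0], [0, 0, 0], 0.4]
    - [[0, 0, 0], [0, 0, 0], 0.3]
    - [[0, 0, 0], [0, 0, 0], 0.22]
    - [[0, 0, 0], [0, 0, 0], 0.2]
    - [[0, 0, 0], [0, 0, 0], 0.1]
    - [[0, 0, 0], [0, 0, 0], 0.1]
    - [[0, 0, 0], [0, 0, 0], 0.1]
    - [[0, 0, 0], [0, 0, 0], 0.1]

```text
t: 15.05
eef_pos: [617.6, -205.3, 310.1]
tcp_rot: [-3.141, -0.001, -0.022]
ft_force: [-0.6, 4.8, 5.8]
opening: 0.138
grip_force: 30.0
```

>>> move_arm:
  commands:
    - [[0, 0, 0], [0, 0, 0], 0.25]
    - [[0, 0, 0], [0, 0, 0], 0.3]
    - [[0, 0, -0.5], [0, 0, 0], 0.3]
    - [[0, 0, 0], [0, 0, 0], 0.2]
    - [[0, 0, 0], [0, 0, 0], 0.1]
    - [[0, 0, 0], [0, 0, 0], 0.1]
    - [[0, 0, 0], [0, 0, 0], 0.1]

```text
t: 15.75
eef_pos: [617.4, -205.7, 304.4]
tcp_rot: [-3.141, 0.0, -0.022]
ft_force: [-0.3, 0.1, -3.0]
opening: 0.137
grip_force: 30.0
```

```bash
python3 - <<'E'
from h import *
s=state();print(s["eef_pos"],s["ft_force"],s["moment"],s["opening"])
q0=np.arccos((s["eef_pos"][1]+235)/257);print(q0)
f=lambda q:np.array([6*np.cos(q),257*np.cos(q),257*np.sin(q)])/10
qs=np.linspace(q0,0,41)
for a,b in zip(qs[:-1],qs[1:]): print((f(b)-f(a)).round(2).tolist(),end=" ")
E
```

```text
[ 617.44621381 -205.7009054   304.41269746] [-0.29114953  0.05359166 -2.98518237] [ 0.08896525  0.00454318 -0.07635955] 0.13683855807767545
1.4565436603508515
[0.02, 0.93, -0.12] [0.02, 0.92, -0.16] [0.02, 0.92, -0.19] [0.02, 0.91, -0.22] [0.02, 0.9, -0.26] [0.02, 0.89, -0.29] [0.02, 0.88, -0.32] [0.02, 0.87, -0.35] [0.02, 0.85, -0.38] [0.02, 0.84, -0.42] [0.02, 0.82, -0.45] [0.02, 0.81, -0.48] [0.02, 0.79, -0.5] [0.02, 0.77, -0.53] [0.02, 0.75, -0.56] [0.02, 0.73, -0.59] [0.02, 0.71, -0.61] [0.02, 0.68, -0.64] [0.02, 0.66, -0.66] [0.01, 0.64, -0.69] [0.01, 0.61, -0.71] [0.01, 0.58, -0.73] [0.01, 0.56, -0.75] [0.01, 0.53, -0.77] [0.01, 0.5, -0.79] [0.01, 0.47, -0.81] [0.01, 0.44, -0.82] [0.01, 0.41, -0.84] [0.01, 0.38, -0.85] [0.01, 0.35, -0.87] [0.01, 0.32, -0.88] [0.01, 0.29, -0.89] [0.01, 0.25, -0.9] [0.01, 0.22, -0.91] [0.0, 0.19, -0.92] [0.0, 0.15, -0.92] [0.0, 0.12, -0.93] [0.0, 0.09, -0.93] [0.0, 0.05, -0.93] [0.0, 0.02, -0.94]
```

>>> move_arm:
  commands:
    - [[0.02, 0.93, -0.12], [0, 0, 0], 0.1]
    - [[0.02, 0.92, -0.16], [0, 0, 0], 0.1]
    - [[0.02, 0.92, -0.19], [0, 0, 0], 0.1]
    - [[0.02, 0.91, -0.22], [0, 0, 0], 0.1]
    - [[0.02, 0.9, -0.26], [0, 0, 0], 0.1]
    - [[0.02, 0.89, -0.29], [0, 0, 0], 0.1]
    - [[0.02, 0.88, -0.32], [0, 0, 0], 0.1]
    - [[0.02, 0.87, -0.35], [0, 0, 0], 0.1]
    - [[0.02, 0.85, -0.38], [0, 0, 0], 0.1]
    - [[0.02, 0.84, -0.42], [0, 0, 0], 0.1]

```text
t: 16.75
eef_pos: [620.0, -115.8, 277.3]
tcp_rot: [3.141, -0.001, -0.022]
ft_force: [6.4, -5.5, 0.7]
opening: 0.139
grip_force: 30.0
```

>>> move_arm:
  commands:
    - [[0.0, 0.82, -0.45], [0, 0, 0], 0.1]
    - [[0.02, 0.81, -0.48], [0, 0, 0], 0.1]
    - [[0.02, 0.79, -0.5], [0, 0, 0], 0.1]
    - [[0.02, 0.77, -0.53], [0, 0, 0], 0.1]
    - [[0.02, 0.75, -0.56], [0, 0, 0], 0.1]
    - [[0.02, 0.73, -0.59], [0, 0, 0], 0.1]
    - [[0.02, 0.71, -0.61], [0, 0, 0], 0.1]
    - [[0.02, 0.68, -0.64], [0, 0, 0], 0.1]
    - [[0.02, 0.66, -0.66], [0, 0, 0], 0.1]
    - [[0.01, 0.64, -0.69], [0, 0, 0], 0.1]

```text
t: 17.75
eef_pos: [621.6, -42.2, 220.1]
tcp_rot: [-3.142, -0.001, -0.022]
ft_force: [6.3, -3.1, 2.4]
opening: 0.14
grip_force: 30.0
```

>>> move_arm:
  commands:
    - [[0.01, 0.61, -0.71], [0, 0, 0], 0.1]
    - [[0.01, 0.58, -0.73], [0, 0, 0], 0.1]
    - [[0.01, 0.56, -0.75], [0, 0, 0], 0.1]
    - [[0.01, 0.53, -0.77], [0, 0, 0], 0.1]
    - [[0.01, 0.5, -0.79], [0, 0, 0], 0.1]
    - [[0.01, 0.47, -0.81], [0, 0, 0], 0.1]
    - [[0.01, 0.44, -0.82], [0, 0, 0], 0.1]
    - [[0.01, 0.41, -0.84], [0, 0, 0], 0.1]
    - [[0.01, 0.38, -0.85], [0, 0, 0], 0.1]
    - [[0, 0, 0], [0, 0, 0], 0.1]

```text
t: 18.75
eef_pos: [622.7, 3.0, 148.5]
tcp_rot: [-3.141, -0.001, -0.022]
ft_force: [9.7, 0.3, -3.9]
opening: 0.141
grip_force: 30.0
```

>>> move_arm:
  commands:
    - [[0.1, 0.35, -0.87], [0, 0, 0], 0.1]
    - [[0.05, 0.32, -0.88], [0, 0, 0], 0.1]
    - [[0.01, 0.29, -0.89], [0, 0, 0], 0.1]
    - [[0.01, 0.25, -0.9], [0, 0, 0], 0.1]
    - [[0.01, 0.22, -0.91], [0, 0, 0], 0.1]
    - [[0, 0.19, -0.92], [0, 0, 0], 0.1]
    - [[0, 0.15, -0.92], [0, 0, 0], 0.1]
    - [[0, 0.12, -0.93], [0, 0, 0], 0.1]
    - [[0, 0.09, -0.8], [0, 0, 0], 0.1]
    - [[0, 0, 0], [0, 0, 0], 0.1]

```text
t: 19.75
eef_pos: [623.3, 23.2, 67.6]
tcp_rot: [-3.14, 0.002, -0.022]
ft_force: [2.1, 9.5, -4.5]
opening: 0.139
grip_force: 30.0
```

>>> move_arm:
  commands:
    - [[0, 0.15, -0.5], [0, 0, 0], 0.1]
    - [[0, 0.05, -0.5], [0, 0, 0], 0.1]
    - [[0, 0, -0.3], [0, 0, 0], 0.1]
    - [[0, 0, -0.2], [0, 0, 0], 0.1]
    - [[0, 0, 0], [0, 0, 0], 0.1]

```text
t: 20.25
eef_pos: [623.5, 24.1, 53.8]
tcp_rot: [-3.141, 0.001, -0.022]
ft_force: [1.0, 5.9, -3.1]
opening: 0.142
grip_force: 30.0
```

>>> move_arm:
  commands:
    - [[0, 0, -0.2], [0, 0, 0], 0.1]
    - [[0, 0, -0.2], [0, 0, 0], 0.1]
    - [[0, 0, -0.2], [0, 0, 0], 0.1]
    - [[0, 0, 0], [0, 0, 0], 0.1]

```text
t: 20.65
eef_pos: [623.5, 24.2, 48.0]
tcp_rot: [-3.141, 0.001, -0.022]
ft_force: [-0.2, 7.4, -2.2]
opening: 0.136
grip_force: 30.0
```

Next I'll release the bar and press it from above with shut fingers. The bar top should be at z = 69 when the screen is fully down.

>>> move_arm:
  commands:
    - [[0, 0, 0], [0, 0, 0], 0.25]
    - [[0, 0, 0], [0, 0, 0], 0.3]
    - [[0, 0, 0], [0, 0, 0], 0.3]
    - [[0, 0, 2], [0, 0, 0], 0.3]
    - [[0, 0, 2.5], [0, 0, 0], 0.3]
    - [[0, 0, 0], [0, 0, 0], 0]
    - [[0, 0, 0], [0, 0, 0], 0]
    - [[0, 0, 0], [0, 0, 0], 0]
    - [[0, 0, 0], [0, 0, 0], 0]

```text
t: 21.55
eef_pos: [623.5, 23.6, 92.6]
tcp_rot: [3.142, 0.001, -0.022]
ft_force: [-1.1, -0.7, 0.0]
opening: 0.03
grip_force: 0.0
```

>>> move_arm:
  commands:
    - [[0, 0, -0.8], [0, 0, 0], 0]
    - [[0, 0, -0.5], [0, 0, 0], 0]
    - [[0, 0, -0.3], [0, 0, 0], 0]
    - [[0, 0, -0.3], [0, 0, 0], 0]
    - [[0, 0, 0], [0, 0, 0], 0]

```text
t: 22.05
eef_pos: [623.7, 23.6, 74.0]
tcp_rot: [3.142, 0.001, -0.022]
ft_force: [-0.0, 0.0, 0.8]
opening: 0.002
grip_force: 0.0
```

>>> move_arm:
  commands:
    - [[0, 0, -0.2], [0, 0, 0], 0]
    - [[0, 0, -0.2], [0, 0, 0], 0]
    - [[0, 0, -0.1], [0, 0, 0], 0]
    - [[0, 0, 0], [0, 0, 0], 0]

```text
t: 22.45
eef_pos: [623.9, 23.6, 69.5]
tcp_rot: [3.141, -0.0, -0.022]
ft_force: [-0.2, 0.6, -0.1]
opening: 0.005
grip_force: 0.0
```

>>> move_arm:
  commands:
    - [[0, 0, -0.1], [0, 0, 0], 0]
    - [[0, 0, -0.1], [0, 0, 0], 0]
    - [[0, 0, -0.1], [0, 0, 0], 0]
    - [[0, 0, 0], [0, 0, 0], 0]

```text
t: 22.85
eef_pos: [624.1, 23.6, 68.9]
tcp_rot: [3.141, -0.002, -0.022]
ft_force: [-7.1, 1.2, 24.0]
opening: 0.007
grip_force: 11.6
```

There is a firm stop at bar-top z = 68.9, so the screen is fully down. I'll back off and check by numbers.

>>> move_arm:
  commands:
    - [[0, 0, 1], [0, 0, 0], 0]
    - [[0, 0, 4], [0, 0, 0], 0]
    - [[0, 0, 4], [0, 0, 0], 0]
    - [[-3, 0, 4], [0, 0, 0], 0]
    - [[-4, 0, 0], [0, 0, 0], 0]
    - [[-4, 0, 0], [0, 0, 0], 0]
    - [[-4, 0, 0], [0, 0, 0], 0]
    - [[-4, 0, 0], [0, 0, 0], 0]
    - [[-4, 0, 0], [0, 0, 0], 0]
    - [[0, 0, 0], [0, 0, 0], 0]

```text
t: 23.85
eef_pos: [389.6, 23.9, 196.7]
tcp_rot: [3.142, 0.002, -0.022]
ft_force: [-0.0, -0.6, -1.1]
opening: 0.007
grip_force: 0.0
```

```bash
python3 - <<'E'
from h import *
s=state();print(s["eef_pos"],s["ft_force"],s["t"])
t=read_camera("top");c=camera_info("top")
g=t.max(2)
# dark handle bar near predicted end pose
a,b=proj("top",[684,22,66],c),proj("top",[564,25,66],c);print("pred bar",a,b)
x0,x1,y0,y1=int(a[0])-12,int(a[0])+13,int(a[1])-5,int(b[1])+6
m=(g[y0:y1,x0:x1]<45).astype(np.uint8);n,l,st,ce=cv2.connectedComponentsWithStats(m)
for i in range(1,n):
    if st[i,4]>40:
        print(st[i]+[x0,y0,0,0,0]); 
        print(onz("top",(x0+ce[i][0],y0+ce[i][1]),62,c))
old=cv2.imread("pics/top3.png");d=cv2.absdiff(t,old)[170:270,155:260].max(2);print("tray change px",(d>40).sum())
E
```

```text
[389.6169625   23.88361071 196.71003626] [-0.03046444 -0.57453585 -1.06537078] 23.85
pred bar [338.3669718  125.39575216] [335.88082328 179.73326425]
[334 125   8  55 290]
[624.49916355  22.08444907  62.        ]
tray change px 0
```

```bash
python3 -c "
from cell import env; print(env.job_done())"
```

```text
the job is handed in; nothing more can be done
None
```

I handed the job in at about 24 s: the jar stands upright in the tray's free half with the other two unmoved, the selector was turned to the middle mark and sprang back out, and the screen was then lowered onto its stop.

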